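# Refit and hold in the push knob of the bag sealer

## Task

The black pointer knob has come off the push-and-turn control of the bag sealer. Turn the knob until the flat in its bore matches the flat on the sealer's bare D-shaft, push it all the way home on the shaft, then press the control fully in with it and finish while still holding the knob pressed in. Leave the other things on the bench where they are.

Things in the scene. Friction and masses are not known exactly. Their poses are not given: they have to be found in the camera images.
- knob_mid (a point): Centre (on the axis, 18 mm above the underside) of the loose black pointer knob to be fitted, standing upright on the bench: 36 mm high, a round skirt 40 mm across and 16 mm high with a straight grip bar on top, 12 mm wide, 20 mm high. The bar runs from x = -18 to +18 mm, sides parallel from -18 to +12, then a pointed nose with a white line. +x: where the nose points; z up. About 80 g.
- knob_bore (a point): Mouth of the same knob's D-shaped bore, at the centre of its underside; axes as knob_mid. The bore is 13 mm deep and 13 mm across; its flat is 2.5 mm from the axis, on the nose's side (+x).
- knob_nose (a point): Tip of the same knob's nose, at the top of the bar: 18 mm along +x and 18 mm up from knob_mid; axes as knob_mid.
- shaft_tip (a point): Centre of the top end of the bare upright steel D-shaft on the sealer's control panel. 12 mm across, its one flat 2 mm from the axis and facing +x of this point; z up; top edge chamfered by about 1 mm. It stands 20 mm above the panel, its tip 95 mm above the bench. It moves in when pushed, and can be turned (0.2 N m of friction).
- push (a joint): How far the D-shaft is pushed in (m): 0 out, 0.004 fully in, at its stop. A spring returns it: 3.6 N to start moving, 8.4 N at the stop. The knob slides on with 0.5 mm of play all round if nose and shaft flat point the same way within about 6 degrees; home, its bore's end rests on the tip: knob_mid 5 mm above shaft_tip, 6 mm of gap below the skirt.
- sealer: The bag sealer, fixed on the bench: a grey control housing, 130 mm (x) by 120 mm (y) by 75 mm high, centred on this origin, which lies at bench height straight below the shaft. Sealing beam, raised upper jaw (65 mm and more from the shaft, up to 190 mm high at its far end), film roll and a low bag table (out to x = -122 mm, from y = 90 mm) stretch 430 mm from it along +y.
- round_knob: A smaller plain round black knob, 26 mm across and 19 mm high, lying about; not wanted. Origin under its centre.
- tape_roll: Roll of amber tape lying flat, 60 mm across, 24 mm high. Origin under its centre. Not wanted.
- screwdriver: Screwdriver lying along its x axis, 170 mm long, 26 mm thick. Origin under its middle. Not wanted.
- cutter: Box cutter lying along its x axis, about 160 mm long, 22 mm wide, 14 mm high. Origin under its handle's middle. Not wanted.
- spool: Grey wire spool standing upright, 68 mm across, 50 mm high. Origin under its centre. Not wanted.
- shell_box: Small blue open box of connector shells, 110 by 85 by 50 mm. Origin under its centre. Not wanted.
There are look-alikes about, which are no part of the job. What is shaped like the part that bears knob_mid but pink or turquoise is not meant.

How it is judged:
By the outcome, as a careful person would: the job done as asked, in the order asked, and still so for the second after the job is handed in, while the arm keeps its last pose, push and grip.
It also fails if it takes over 48 s, if anything falls off the work surface, if the arm or the gripper's body presses on something with over 40 N, if the wrist force passes 120 N, or if a joint passes its speed limit or range.

## Robot

A 6-joint arm with a two-finger parallel gripper is mounted at the origin on the work surface. World frame = base frame: x ahead of the robot, y to its left, z up, the work surface at z = 0. Lengths are in m, angles in rad, forces in N, time in s.
With the tool pointing down it reaches from about 0.35 to 0.975 m from the base axis. Payload 7.1 kg.
Tool frame: the origin (TCP) lies midway between the tips of the shut fingers; the grasp point (between the pads) lies 19 mm behind it; z points along the fingers, x is the direction in which the jaws open and shut, and the axes are right-handed (so a half turn about z gives the same grasp; the last joint's range is limited). The gripper opens to 88 mm and grips with 3 to 60 N. Pads are 20 mm wide; open, the fingers measure 115 mm over their backs; the gripper's body (75 mm by 178 mm) begins 61 mm behind the grasp point.
Start: joints at [1.162, 0.423, 1.63, -0, 1.089, -0.019], TCP at [0.237, 0.578, 0.199] pointing down, gripper open.
Joint ranges: [-3, 3], [-0.9, 2.11], [0.09, 2.58], [-1.31, 4.45], [0.11, 2.69], [-2.54, 2.54]. Speed limits (rad/s): [2.39, 2.39, 3.01, 3.14, 3.14, 3.14].

## Interface

Orientations are given as a unit quaternion [w, x, y, z].
In Python, from station import move_pose, movel, movej, command_gripper, wait, inverse_kinematics, read_camera, camera_info, MotionError, job_done, get_time, get_joint_pos, get_qvel, get_effort, get_tcp_pos, get_ee_rot, get_ft_force, get_ft_torque, get_grip_width gives the robot as it stands. Calls block until the motion is done:
- move_pose(position, orientation): joint-space move of the TCP to a pose.
- movel(position, frame=None, v=0.15, until_force=None): straight line of the TCP; frame=None keeps the orientation; v is the mean speed in m/s. With until_force (N) it stops when the force on the tool has changed by that much, and returns True; else False.
- movej(angles): joint-space move.
- command_gripper(opening): opening from 0.0 (shut) to 1.0 (fully open); the grip force is fixed at half the most; returns when the fingers have stopped.
- wait(seconds).
- inverse_kinematics(position, orientation): joint angles nearest the present ones, or None.
- read_camera(name): name is "side" or "top" or "wrist"; returns the picture (400x640x3 uint8, red, green, blue); there is no depth.
- camera_info(name): a dict with "intrinsics" (3x3 intrinsics, pixels), "dist" ([k1, k2, p1, p2, k3] as OpenCV has them; the pictures are not rectified), "T" (4x4, takes a point from camera to world coordinates); the wrist camera has in their place "tool_from_camera" (4x4, takes a point from camera to tool coordinates, whose origin is the TCP and whose axes are the tool frame's). Camera axes: x right, y up, looking along -z (the intrinsics and any distortion apply to the point x, -y, -z); pixel columns grow to the right and rows downward; lengths in m; the calibration is good to about 2 mm. A picture is of the moment at which its call begins: read the wrist's pose just before it. camera_info takes no time and is no camera call.
A pose or a line that the arm cannot do raises MotionError and nothing moves.
- job_done(): hands the job in, once; it reports no verdict.
Readings, each from a call of its own:
- get_time(): time.
- get_joint_pos(): joint angles.
- get_qvel(): joint speeds.
- get_effort(): joint torques, N m.
- get_tcp_pos(): TCP position.
- get_ee_rot(): TCP orientation.
- get_ft_force(): force on the tool from outside, world axes, zero at the start.
- get_ft_torque(): the same for the moment, N m.
- get_grip_width(): opening from 0.0 (shut) to 1.0 (fully open).
Only numpy, scipy, OpenCV 4.12 (cv2) and the standard library are available. Lean on these libraries where they do the work, as an engineer would, in place of code of your own. Each camera call takes 0.05 s, during which the arm holds its last target.

## Working session

There is one attempt and no reset: what is moved stays moved. The work goes in short steps, each a Python script; the robot and the scene stay as the last script left them, time stands still between calls to the robot, and variables do not carry over. Pictures are saved under pics/ and viewed, and the job is handed in when it is done.

```bash
ls; mkdir -p pics; python3 - <<'E'
from station import *
import cv2,numpy as np
for n in ["side","top","wrist"]:
    im=read_camera(n); cv2.imwrite(f"pics/{n}0.png",im[:,:,::-1])
    print(n,{k:np.round(v,4).tolist() for k,v in camera_info(n).items()})
print(get_time(),get_tcp_pos(),get_ee_rot(),get_grip_width())
E
```

```text
pics
side {'intrinsics': [[391.4982, 0.0, 322.243], [0.0, 391.4982, 199.3098], [0.0, 0.0, 1.0]], 'dist': [-0.0856, 0.0, 0.0, 0.0, 0.0], 'T': [[0.7353, 0.513, -0.443, 0.1526], [-0.6775, 0.5744, -0.4594, -0.599], [0.0188, 0.6379, 0.7699, 0.8166], [0.0, 0.0, 0.0, 1.0]]}
top {'intrinsics': [[472.8702, 0.0, 307.3627], [0.0, 472.8702, 195.3782], [0.0, 0.0, 1.0]], 'dist': [-0.1087, 0.0, 0.0, 0.0, 0.0], 'T': [[0.0187, 0.9814, -0.191, 0.4067], [-0.9997, 0.0212, 0.011, -0.1387], [0.0148, 0.1907, 0.9815, 0.9375], [0.0, 0.0, 0.0, 1.0]]}
wrist {'intrinsics': [[338.4165, 0.0, 317.605], [0.0, 338.4165, 196.6889], [0.0, 0.0, 1.0]], 'dist': [-0.0725, 0.0, 0.0, 0.0, 0.0], 'tool_from_camera': [[1.0, 0.0009, 0.0004, 0.0001], [0.0009, -0.9661, -0.2583, -0.0705], [0.0002, 0.2583, -0.9661, -0.1853], [0.0, 0.0, 0.0, 1.0]]}
0.15 [0.23730326 0.57770327 0.19806943] [ 3.23028943e-04  8.30659390e-01  5.56780592e-01 -4.95812076e-04] 1.001869399649406
```

View pics/side0.png

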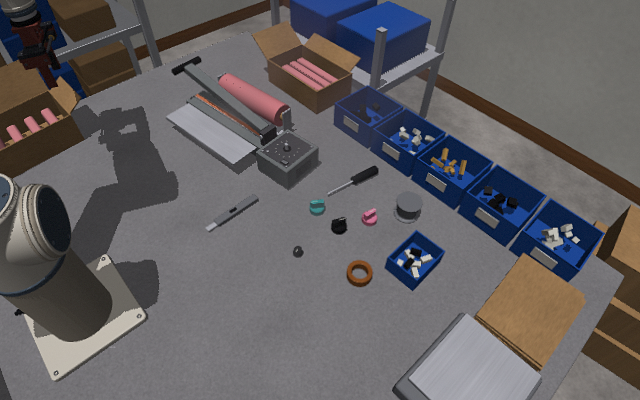

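View pics/top0.png

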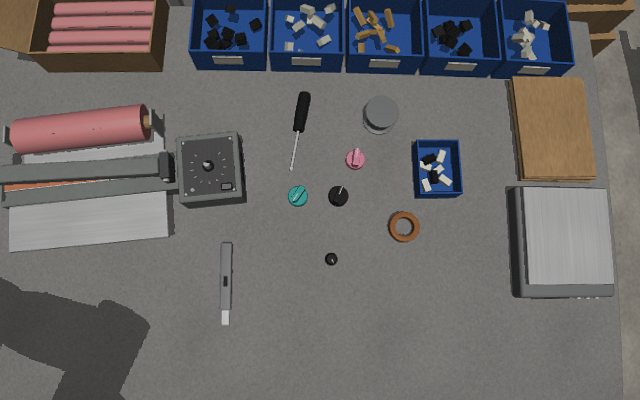

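View pics/wrist0.png

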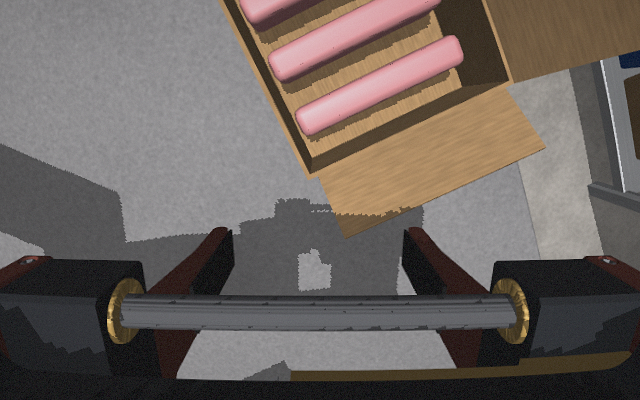

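```bash
cat > h.py <<'E'
from station import *
import cv2,numpy as np
from scipy.spatial.transform import Rotation as R
from scipy.optimize import least_squares
def rot(q): return R.from_quat([q[1],q[2],q[3],q[0]])
def tcpT():
    T=np.eye(4);T[:3,:3]=rot(get_ee_rot()).as_matrix();T[:3,3]=get_tcp_pos();return T
def camT(n,tcp=None):
    c=camera_info(n); return c["T"] if n!="wrist" else tcp@np.array(c["tool_from_camera"])
def ray(n,uv,T):
    c=camera_info(n);p=cv2.undistortPoints(np.array([[uv]],float),np.array(c["intrinsics"]),np.array(c["dist"]))[0,0]
    T=np.array(T);d=T[:3,:3]@np.array([p[0],-p[1],-1]);return T[:3,3],d/np.linalg.norm(d)
def atz(n,uv,z,T):
    o,d=ray(n,uv,T);return o+d*(z-o[2])/d[2]
def tri(rs):
    A=sum(np.eye(3)-np.outer(d,d) for o,d in rs);b=sum((np.eye(3)-np.outer(d,d))@o for o,d in rs)
    x=np.linalg.solve(A,b);return x,[np.linalg.norm((np.eye(3)-np.outer(d,d))@(x-o)) for o,d in rs]
def proj(n,P,T):
    c=camera_info(n);p=np.linalg.inv(T)@np.append(P,1);p=np.array([p[0],-p[1],-p[2]])
    return cv2.projectPoints(p[None],np.zeros(3),np.zeros(3),np.array(c["intrinsics"]),np.array(c["dist"]))[0][0,0]
def down(a): # tool z down, tool x at world angle a
    x=np.array([np.cos(a),np.sin(a),0]);z=np.array([0,0,-1.]);y=np.cross(z,x)
    q=R.from_matrix(np.c_[x,y,z]).as_quat();return np.array([q[3],q[0],q[1],q[2]])
E
python3 - <<'E'
from h import *
a=cv2.imread('pics/side0.png');b=cv2.imread('pics/top0.png')
A=cv2.resize(a[130:270,240:400],None,fx=3.5,fy=3.5,interpolation=cv2.INTER_CUBIC)
cv2.imwrite('pics/side0z.png',A)
B=cv2.resize(b[120:220,170:370],None,fx=4,fy=4,interpolation=cv2.INTER_CUBIC)
cv2.imwrite('pics/top0z.png',B)
print(atz("top",(338,196),.02,camT("top")),atz("top",(208,166),.095,camT("top")))
print(atz("side",(339,225),.02,camT("side")),atz("side",(287,147),.095,camT("side")))
E
```

```text
[ 0.58522637 -0.20965256  0.02      ] [0.62172843 0.035808   0.095     ]
[ 0.58548845 -0.21326441  0.02      ] [0.62083886 0.02931104 0.095     ]
```

View pics/top0z.png

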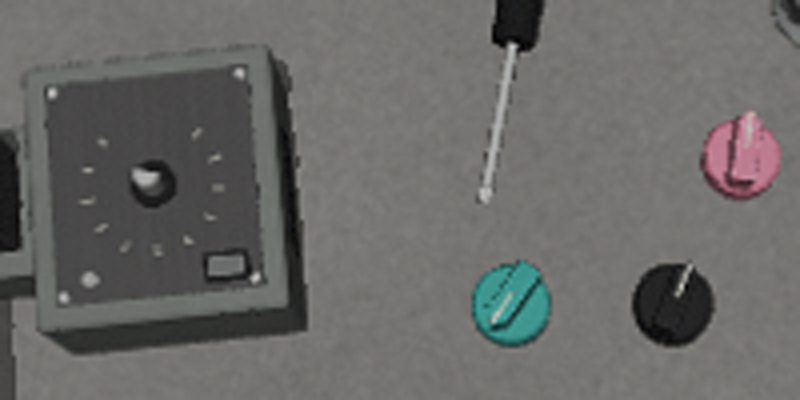

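View pics/side0z.png

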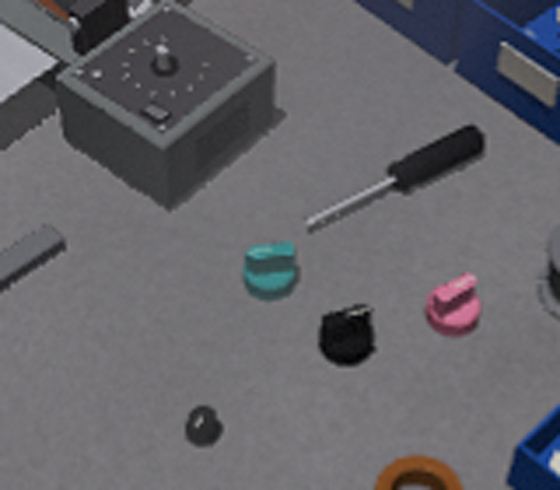

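```bash
python3 - <<'E'
from h import *
pts=[(0.621,0.053,0.20,0.0)]
move_pose([0.621,0.055,0.22],down(0.0))
print(get_time())
T=tcpT();np.save('T1.npy',T);im=read_camera("wrist");cv2.imwrite("pics/w1.png",im[:,:,::-1])
move_pose([0.591,0.065,0.17],down(0.0))
T=tcpT();np.save('T2.npy',T);im=read_camera("wrist");cv2.imwrite("pics/w2.png",im[:,:,::-1])
print(get_time(),get_joint_pos())
E
```

```text
2.4667
2.9167 [ 9.00560117e-02  4.12619537e-01  1.71891328e+00 -1.16805229e-04
  1.00856368e+00  8.91885042e-02]
```

View pics/w1.png

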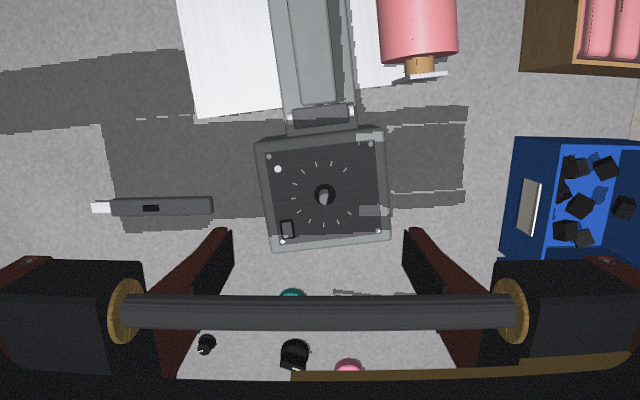

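View pics/w2.png

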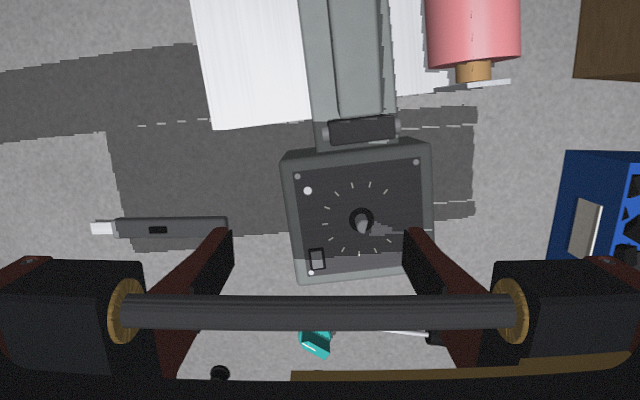

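```bash
python3 - <<'E'
import cv2,numpy as np
a=cv2.imread('pics/w1.png')[170:220,300:350];b=cv2.imread('pics/w2.png')[195:245,335:385]
f=lambda x:np.clip(cv2.resize(x,None,fx=8,fy=8,interpolation=cv2.INTER_NEAREST).astype(float)*1.6,0,255).astype(np.uint8)
cv2.imwrite('pics/w12z.png',np.hstack([f(a),f(b)]))
E
```

```text
(no output)
```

View pics/w12z.png

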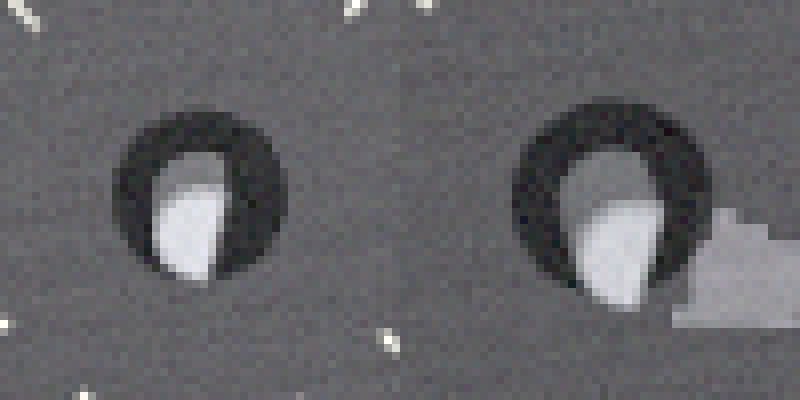

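```bash
python3 - <<'E'
from h import *
for i,(x,y) in enumerate([(0.609,0.045),(0.634,0.045),(0.622,0.025)]):
    movel([x,y,.125],frame=down(0.0)) if 0 else move_pose([x,y,.125],down(0.0))
    T=tcpT();np.save(f'Ts{i}.npy',T);im=read_camera("wrist");cv2.imwrite(f"pics/s{i}.png",im[:,:,::-1])
    uv=proj("wrist",[.6225,.033,.095],camT("wrist",T));print(uv,get_time())
    u,v=int(uv[0]),int(uv[1]);c=im[max(v-25,0):v+25,u-25:u+25,::-1]
    o=np.clip(cv2.resize(c,None,fx=5,fy=5,interpolation=cv2.INTER_NEAREST).astype(float)*1.5,0,255)
    L=o if i==0 else np.hstack([L,o]);print(u-25,v-25)
cv2.imwrite("pics/sz.png",L)
E
```

```text
[336.26353317 231.33190835] 3.2917
311 206
[297.9649378 231.8514204] 3.5917
272 206
[320.17397648 202.92361616] 3.8917
295 177[ WARN:0@13.900] global loadsave.cpp:1063 imwrite_ Unsupported depth image for selected encoder is fallbacked to CV_8U.
```

View pics/sz.png

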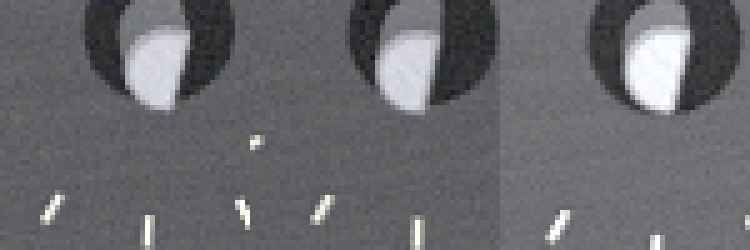

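View pics/s0.png

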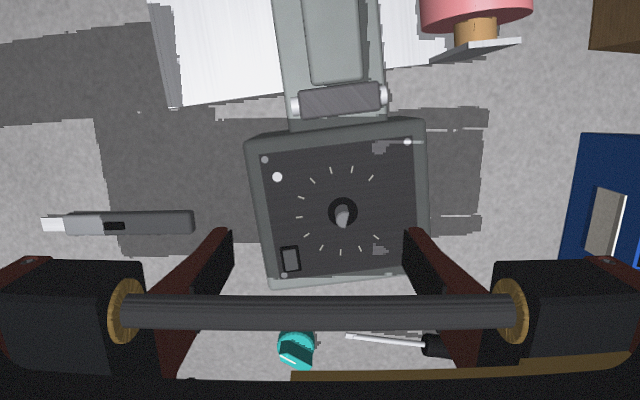

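```bash
cat > fit.py <<'E'
from h import *
views=[(cv2.imread(f'pics/{n}.png')[:,:,1].astype(float),camT("wrist",np.load(f'{t}.npy'))) for n,t in [('s0','Ts0'),('s1','Ts1'),('s2','Ts2')]]
def poly(x,y,z,th,r,d):
    ph=np.arccos(np.clip(d/r,-1,1));a=th+np.linspace(ph,2*np.pi-ph,60)
    return np.c_[x+r*np.cos(a),y+r*np.sin(a),np.full(60,z)]
S=8
def projm(P,T):
    c=camera_info("wrist");p=(np.linalg.inv(T)@np.c_[P,np.ones(len(P))].T)[:3];p=np.c_[p[0],-p[1],-p[2]]
    return cv2.projectPoints(p,np.zeros(3),np.zeros(3),np.array(c["intrinsics"]),np.array(c["dist"]))[0][:,0]
def init():
    rs=[];W=[]
    for im,T in views:
        u,v=projm(np.array([[.6225,.04,.095]]),T)[0].astype(int)
        w=im[v-16:v+16,u-16:u+16];W.append((u-16,v-16,w))
    return W
W=init()
for u,v,w in W: print(np.sort(w.ravel())[[100,300,500,-200,-150,-100,-60,-20]])
def tgt(w): 
    return np.clip((w-TH[0])/(TH[1]-TH[0]),0,1)
TH=(85,125)
def res(p):
    out=[]
    for (im,T),(u,v,w) in zip(views,W):
        q=projm(poly(p[0],p[1],p[2],p[3],p[4],p[5]),T)-[u,v]
        m=np.zeros((32*S,32*S),np.uint8)
        cv2.fillPoly(m,[np.round(((q+.5)*S-.5)*16).astype(np.int32)],255,shift=4)
        m=m.reshape(32,S,32,S).mean((1,3))/255
        out.append((m-tgt(w)).ravel())
    return np.concatenate(out)
E
python3 - <<'E'
from fit import *
from scipy.optimize import minimize
for TH0 in [(85,125),(75,135)]:
    import fit; fit.TH=TH0
    for th0 in (-.15,0.1):
        f=lambda p:(fit.res(p*sc)**2).sum()
        sc=np.array([.01,.01,.01,1,.01,.01])
        p0=np.array([.6225,.04,.095,th0,.0055,.002])/sc
        sim=np.vstack([p0]+[p0+e for e in np.diag([.3,.3,.5,.3,.05,.05])])
        r=minimize(f,p0,method='Nelder-Mead',options=dict(initial_simplex=sim,maxiter=2500,xatol=1e-4,fatol=1e-4))
        print(TH0,np.round(r.x*sc,5),np.degrees(r.x[3]),r.fun)
E
```

```text
[ 32.  61.  64.  81. 110. 137. 141. 144.]
[ 34.  62.  65.  81. 103. 135. 142. 144.]
[ 38.  71.  75.  93. 131. 162. 166. 168.]
(85, 125) [ 0.62737  0.04174  0.09509 -0.20036  0.0056   0.00222] -11.479544260066767 12.818261718750001
(85, 125) [ 0.62731  0.04253  0.0979  -0.21102  0.00551  0.00207] -12.090597600638755 14.949365234375001
(75, 135) [ 0.6277   0.04172  0.0953  -0.21124  0.00575  0.00173] -12.103333110922978 12.822736545138891Traceback (most recent call last):
  File "<stdin>", line 10, in <module>
    res = _minimize_neldermead(fun, x0, args, callback, bounds=bounds,
                               **options)
    fxr = func(xr)
    fx = function(np.copy(x), *(wrapper_args + args))
  File "<stdin>", line 6, in <lambda>
  File "fit.py", line 24, in res
    q=projm(poly(p[0],p[1],p[2],p[3],p[4],p[5]),T)-[u,v]
      ~~~~~^^^^^^^^^^^^^^^^^^^^^^^^^^^^^^^^^^^^^^^
  File "fit.py", line 8, in projm
    c=camera_info("wrist");p=(np.linalg.inv(T)@np.c_[P,np.ones(len(P))].T)[:3];p=np.c_[p[0],-p[1],-p[2]]
ValueError: time passes only in moves, steps and waits
```

```bash
python3 - <<'E'
s=open('h.py').read()
s=s.replace("def rot(q)","_ci=camera_info;_cc={}\ndef camera_info(n):\n    if n not in _cc:_cc[n]=_ci(n)\n    return _cc[n]\ndef rot(q)",1)
open('h.py','w').write(s)
E
cat > f2.py <<'E'
import fit
from fit import *
from scipy.optimize import minimize
sc=np.array([.01,.01,.01,1,.01,.01])
for ths in ([(90,125),(90,125),(100,150)],[(75,135),(75,135),(90,160)]):
    ths_=list(ths)
    def res(p):
        out=[]
        for k,((im,T),(u,v,w)) in enumerate(zip(views,W)):
            q=projm(poly(*p),T)-[u,v]
            m=np.zeros((32*S,32*S),np.uint8)
            cv2.fillPoly(m,[np.round(((q+.5)*S-.5)*16).astype(np.int32)],255,shift=4)
            m=m.reshape(32,S,32,S).mean((1,3))/255
            a,b=ths_[k];t=np.clip((w-a)/(b-a),0,1)
            out.append((m-t).ravel())
        return np.concatenate(out)
    p0=np.array([.6274,.0418,.095,-.15,.0056,.002])/sc
    sim=np.vstack([p0]+[p0+e for e in np.diag([.1,.1,.2,.2,.05,.05])])
    r=minimize(lambda p:(res(p*sc)**2).sum(),p0,method='Nelder-Mead',options=dict(initial_simplex=sim,maxiter=1500,xatol=1e-4,fatol=1e-4))
    print(np.round(r.x*sc,5),np.degrees(r.x[3]),r.fun)
L=[]
for (im,T),(u,v,w) in zip(views,W):
    o=cv2.cvtColor(cv2.resize(w,None,fx=8,fy=8,interpolation=cv2.INTER_NEAREST).astype(np.uint8),cv2.COLOR_GRAY2BGR)
    q=projm(poly(*(r.x*sc)),T)-[u,v]
    cv2.polylines(o,[np.round((q+.5)*8).astype(np.int32)],True,(0,0,255),1);L.append(o)
cv2.imwrite('pics/fit.png',np.hstack(L))
E
python3 f2.py
```

```text
[ 32.  61.  64.  81. 110. 137. 141. 144.]
[ 34.  62.  65.  81. 103. 135. 142. 144.]
[ 38.  71.  75.  93. 131. 162. 166. 168.]
[ 0.62762  0.04194  0.09612 -0.2111   0.00558  0.00175] -12.09490997143838 6.064400821109693
[ 0.62771  0.04175  0.09554 -0.19919  0.00568  0.00164] -11.41277676436797 8.911123246173469
```

View pics/fit.png

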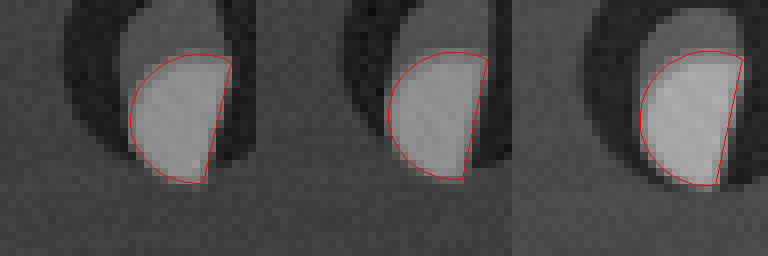

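```bash
cat > f3.py <<'E'
from h import *
from scipy.optimize import minimize
S=8
_c=camera_info("wrist")
def projm(P,T):
    p=(np.linalg.inv(T)@np.c_[P,np.ones(len(P))].T)[:3];p=np.c_[p[0],-p[1],-p[2]]
    return cv2.projectPoints(p,np.zeros(3),np.zeros(3),np.array(_c["intrinsics"]),np.array(_c["dist"]))[0][:,0]
def poly(x,y,z,th,r,d):
    ph=np.arccos(np.clip(d/r,-1,1));a=th+np.linspace(ph,2*np.pi-ph,60)
    return np.c_[x+r*np.cos(a),y+r*np.sin(a),np.full(60,z)]
E
python3 - <<'E'
from f3 import *
a=np.radians(78.5);ty=np.array([np.sin(a),-np.cos(a),0]);tx=np.array([np.cos(a),np.sin(a),0])
c=np.array([.6277,.0418,.14])
L=[]
for i,(dx,dy) in enumerate([(0.012,.0),(-.012,.0),(0,-.015)]):
    move_pose(c+dx*tx+dy*ty,down(a))
    T=tcpT();np.save(f'Tr{i}.npy',T);im=read_camera("wrist");cv2.imwrite(f"pics/r{i}.png",im[:,:,::-1])
    u,v=projm(np.array([[.6277,.0418,.095]]),camT("wrist",T))[0];print(u,v,get_time(),get_joint_pos()[[0,5]])
    u,v=int(u),int(v);L.append(cv2.resize(im[v-16:v+16,u-16:u+16,::-1],None,fx=8,fy=8,interpolation=cv2.INTER_NEAREST))
cv2.imwrite("pics/rz.png",np.hstack(L))
E
```

```text
300.60854129258126 208.90479319237758 5.15 [ 0.06613672 -1.30303574]
335.81086648223834 208.8743272189127 5.45 [ 0.02846191 -1.3401646 ]
316.54738034087245 229.41069639482023 5.75 [ 0.05460356 -1.31661424]
```

View pics/rz.png

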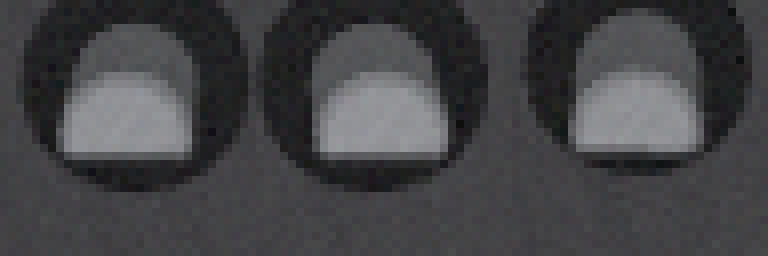

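View pics/r0.png

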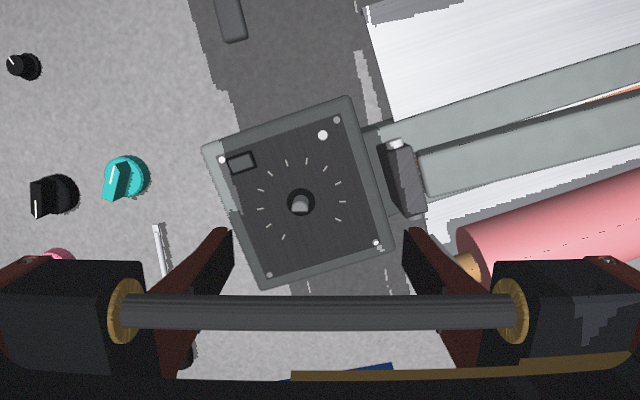

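```bash
cat > f4.py <<'E'
from f3 import *
V=[]
for n in range(3):
    im=cv2.imread(f'pics/r{n}.png')[:,:,1].astype(float);T=camT("wrist",np.load(f'Tr{n}.npy'))
    u,v=projm(np.array([[.6277,.0418,.095]]),T)[0].astype(int);w=im[v-16:v+16,u-16:u+16]
    w_=w[16:20,13:20];top=np.median(w_);V.append((T,u-16,v-16,w,top))
print([v[4] for v in V])
sc=np.array([.01,.01,.01,1,.01,.01])
def cost(p):
    p=p*sc;s=0
    for T,u,v,w,top in V:
        q=projm(poly(*p),T)-[u,v];m=np.zeros((256,256),np.uint8)
        cv2.fillPoly(m,[np.round(((q+.5)*S-.5)*16).astype(np.int32)],255,shift=4)
        m=m.reshape(32,S,32,S).mean((1,3))/255
        t=np.clip((w-.62*top)/(.3*top),0,1);s+=((m-t)**2).sum()
    return s
p0=np.array([.6277,.0418,.0955,-.15,.0056,.0018])/sc
sim=np.vstack([p0]+[p0+e for e in np.diag([.1,.1,.2,-.2,.05,.05])])
r=minimize(cost,p0,method='Nelder-Mead',options=dict(initial_simplex=sim,maxiter=1500,xatol=1e-4,fatol=1e-4))
print(np.round(r.x*sc,5),np.degrees(r.x[3]),r.fun)
E
python3 f4.py
```

```text
[np.float64(145.5), np.float64(146.5), np.float64(138.0)]
[ 0.62689  0.04099  0.09541 -0.20807  0.00558  0.00169] -11.921393883710078 5.343160110935541
```

```bash
python3 - <<'E'
from f3 import *
a=np.radians(68);ty=np.array([np.sin(a),-np.cos(a),0]);tx=np.array([np.cos(a),np.sin(a),0])
movel([.622,.045,.18])
c=np.array([.585,-.211,.13])
for i,(dx,dy) in enumerate([(0.015,-.01),(-.015,-.01),(0,-.03)]):
    move_pose(c+dx*tx+dy*ty,down(a))
    T=tcpT();np.save(f'Tk{i}.npy',T);im=read_camera("wrist");cv2.imwrite(f"pics/k{i}.png",im[:,:,::-1])
    u,v=projm(np.array([[.585,-.211,.036]]),camT("wrist",T))[0];print(u,v,get_time(),get_joint_pos()[[0,5]])
E
```

```text
299.1653199368668 203.44026758849117 7.2 [-0.33858068 -1.52702032]
334.3933818103016 202.79889391813845 7.5 [-0.38800256 -1.57570263]
315.5967746709431 226.00435190769926 7.8 [-0.36233098 -1.55113856]
```

View pics/k0.png

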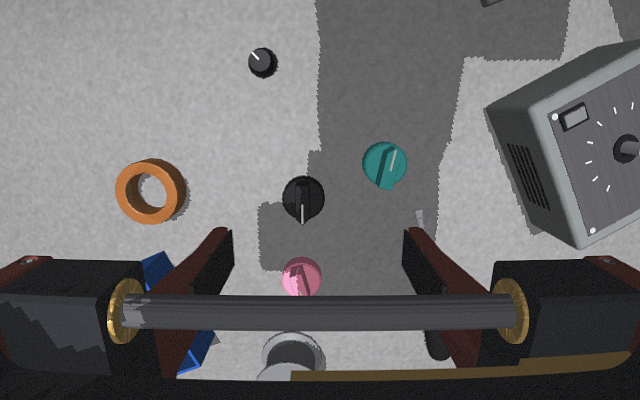

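```bash
python3 - <<'E'
import cv2,numpy as np
L=[]
for i,(u,v) in enumerate([(299,203),(334,203),(315,226)]):
    im=cv2.imread(f'pics/k{i}.png')[v-32:v+32,u-32:u+32]
    L.append(np.clip(cv2.resize(im,None,fx=4,fy=4,interpolation=cv2.INTER_NEAREST).astype(float)*1.8,0,255).astype(np.uint8))
cv2.imwrite("pics/kz.png",np.hstack(L))
E
```

```text
(no output)
```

View pics/kz.png

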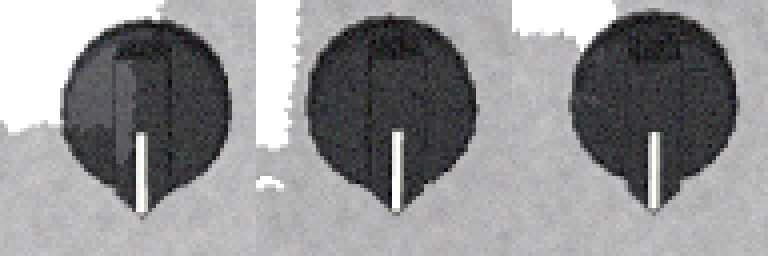

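```bash
python3 - <<'E'
from f3 import *
Ts=[camT("wrist",np.load(f'Tk{i}.npy')) for i in range(3)]
o=[(267,171),(302,171),(283,194)]
def go(pts,name):
    uv=[(x/4-.5+ox,y/4-.5+oy) for (x,y),(ox,oy) in zip(pts,o)]
    x,e=tri([ray("wrist",p,T) for p,T in zip(uv,Ts)])
    print(name,np.round(x,4),np.round(e,4)); return [ [np.round(atz("wrist",p,z,T),4)[:2] for p,T in zip(uv,Ts)] for z in (.036,)][0]
t=go([(142,214),(397-256,212),(654-512,210)],"tip")
s=go([(142,132),(397-256,132),(654-512,132)],"start")
print(t,s)
t=np.mean(t,0);s=np.mean(s,0);d=t-s;ang=np.arctan2(d[1],d[0]);print(np.degrees(ang),t,np.linalg.norm(d))
# skirt top circle: left/right extents at 16mm
a=np.radians(68);c=t-.018*np.array([np.cos(ang),np.sin(ang)]);print("centre from nose",c)
L=[]
for i,T in enumerate(Ts):
    im=cv2.imread(f'pics/k{i}.png');x0,y0=o[i];w=im[y0:y0+64,x0:x0+64]
    g=np.clip(cv2.resize(w,None,fx=4,fy=4,interpolation=cv2.INTER_NEAREST).astype(float)*1.8,0,255).astype(np.uint8)
    tt=np.linspace(0,2*np.pi,60);R2=np.array([[np.cos(ang),-np.sin(ang)],[np.sin(ang),np.cos(ang)]])
    bar=np.array([[-18,-6],[12,-6],[18,0],[12,6],[-18,6]])*1e-3
    for P,col in ((np.c_[c+.02*np.c_[np.cos(tt),np.sin(tt)],np.full(60,.016)],(0,0,255)),(np.c_[c+.02*np.c_[np.cos(tt),np.sin(tt)],np.full(60,0.)],(255,0,255)),(np.c_[c+bar@R2.T,np.full(5,.036)],(0,255,0))):
        q=(projm(P,T)-[x0,y0]+.5)*4;cv2.polylines(g,[np.round(q).astype(np.int32)],True,col,1)
    L.append(g)
cv2.imwrite("pics/kfit.png",np.hstack(L))
E
```

```text
tip [ 0.6028 -0.2158  0.0373] [0.0001 0.0001 0.0001]
start [ 0.5867 -0.2093  0.0343] [0.0004 0.0002 0.0002]
[array([ 0.6031, -0.216 ]), array([ 0.6033, -0.2159]), array([ 0.6033, -0.2161])] [array([ 0.5859, -0.2088]), array([ 0.5863, -0.2094]), array([ 0.5862, -0.2092])]
-21.878394027881594 [ 0.60323333 -0.216     ] 0.01842718402553976
centre from nose [ 0.58652975 -0.20929252]
```

View pics/kfit.png

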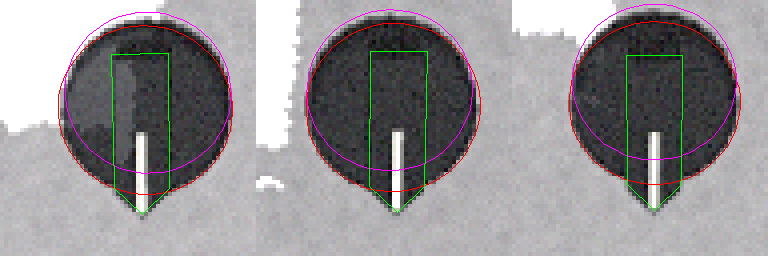

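```bash
python3 - <<'E'
from f3 import *
c=np.array([.5868,-.2094]);a=np.radians(68.1)
command_gripper(0.3)
move_pose([*c,.06],down(a))
print(movel([*c,.0185],v=.08,until_force=8),get_tcp_pos(),get_time())
command_gripper(0.0)
print(get_grip_width()*88,get_ft_force(),get_time())
T=tcpT();np.save('Tg0.npy',T);im=read_camera("wrist");cv2.imwrite("pics/g0.png",im[:,:,::-1])
movel([*c,.10],v=.12)
T=tcpT();np.save('Tg1.npy',T);im=read_camera("wrist");cv2.imwrite("pics/g1.png",im[:,:,::-1])
print(get_grip_width()*88,get_ft_force(),get_tcp_pos(),get_time())
f=lambda n:cv2.resize(cv2.imread(n)[180:280,268:368],None,fx=4,fy=4,interpolation=cv2.INTER_NEAREST)
cv2.imwrite("pics/gz.png",np.clip(np.hstack([f("pics/g0.png"),f("pics/g1.png")])*1.0*1.7,0,255).astype(np.uint8))
E
```

```text
False [ 0.5867608  -0.20939103  0.0182792 ] 9.925
0.5952313640480812 [ 0.25321211  0.01954603 -0.0975098 ] 10.5
0.516612272457739 [-0.27187393 -0.25336209 -0.62699975] [ 0.58611391 -0.20914941  0.09910606] 11.4333
```

View pics/gz.png

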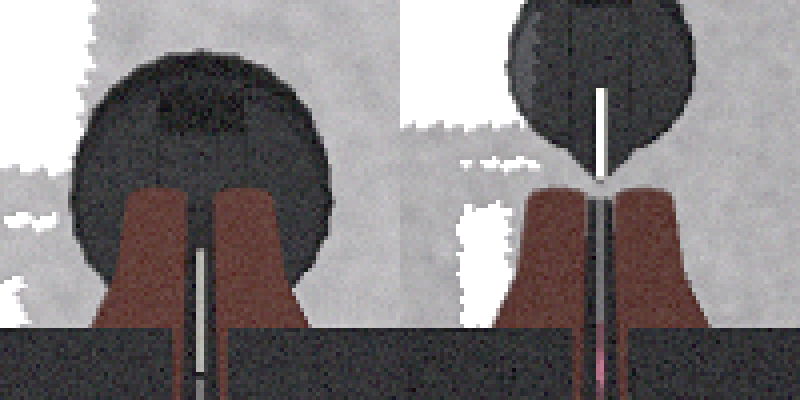

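View pics/g1.png

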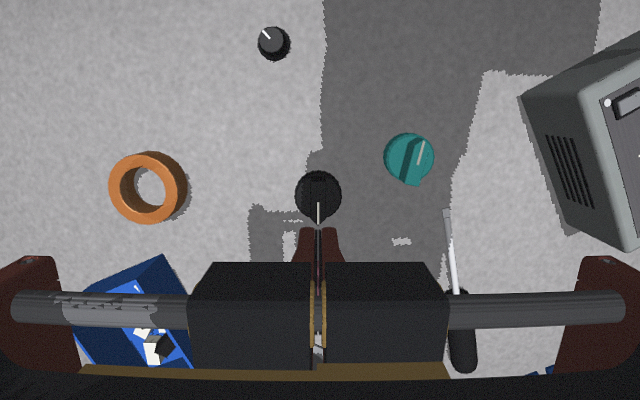

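```bash
python3 - <<'E'
from f3 import *
T=np.load('Tg1.npy');print("pred nose in g1",projm(np.array([[.6033,-.216,.036]]),camT("wrist",T)),"seen",599/4-100+268,180/4+180)
c=np.array([.5868,-.2094]);a=np.radians(68.1)
command_gripper(0.3);print("w",get_grip_width()*88)
T=tcpT();np.save('Tg2.npy',T);im=read_camera("wrist");cv2.imwrite("pics/g2.png",im[:,:,::-1])
movel([*c,.02],v=.12)
T=tcpT();np.save('Tg3.npy',T);im=read_camera("wrist");cv2.imwrite("pics/g3.png",im[:,:,::-1])
print(get_tcp_pos(),get_ft_force(),get_time())
f=lambda n:cv2.resize(cv2.imread(n)[180:280,268:368],None,fx=4,fy=4,interpolation=cv2.INTER_NEAREST)
cv2.imwrite("pics/gz2.png",np.clip(np.hstack([f("pics/g2.png"),f("pics/g3.png")])*1.0*1.7,0,255).astype(np.uint8))
im=read_camera("side")[170:270,290:390,::-1];cv2.imwrite("pics/side3.png",cv2.resize(im,None,fx=6,fy=6,interpolation=cv2.INTER_CUBIC))
E
```

```text
pred nose in g1 [[317.68605479 224.3913951 ]] seen 317.75 225.0
w 26.62270512798914
[ 0.5874757  -0.20965907  0.02079202] [0.11875139 0.03042547 0.44130934] 12.95
```

View pics/gz2.png

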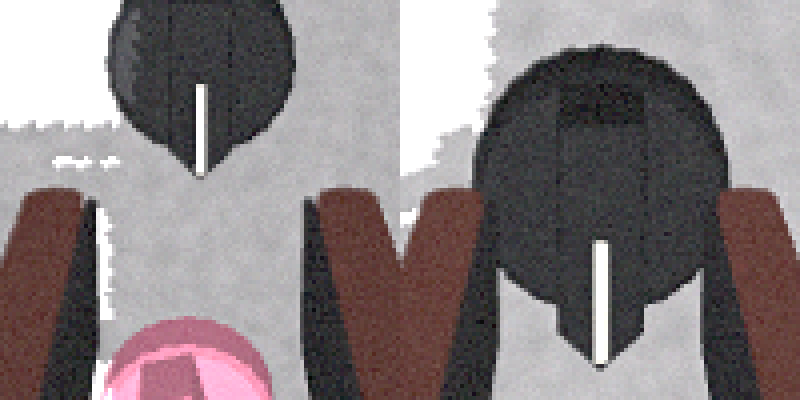

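View pics/side3.png

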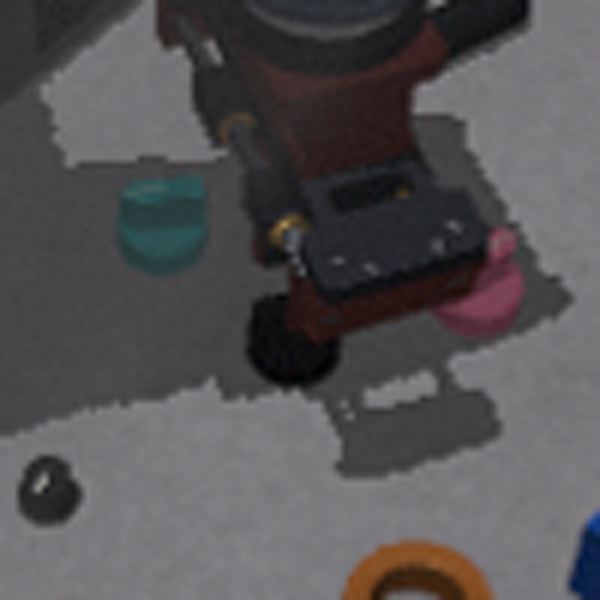

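```bash
python3 - <<'E'
from f3 import *
c=np.array([.5868,-.2094])
print(movel([*c,-.0005],v=.04,until_force=4),get_tcp_pos(),get_ft_force(),get_time())
T=tcpT();np.save('Tg4.npy',T);im=read_camera("wrist");cv2.imwrite("pics/g4.png",im[:,:,::-1])
im=read_camera("side")[170:270,290:390,::-1];cv2.imwrite("pics/side4.png",cv2.resize(im,None,fx=4,fy=4,interpolation=cv2.INTER_CUBIC))
f=lambda n:cv2.resize(cv2.imread(n)[180:280,268:368],None,fx=4,fy=4,interpolation=cv2.INTER_NEAREST)
cv2.imwrite("pics/gz4.png",np.clip(np.hstack([f("pics/g4.png"),cv2.imread("pics/side4.png")])*1.0*1.7,0,255).astype(np.uint8))
E
```

```text
False [ 0.58673802 -0.20933774 -0.00072881] [ 0.90172614 -0.29219542 -0.57404614] 13.6583
```

View pics/gz4.png

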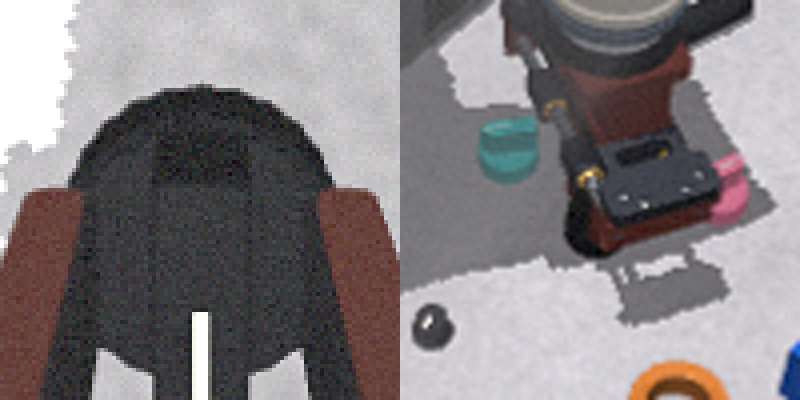

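```bash
python3 - <<'E'
from f3 import *
c=np.array([.5868,-.2094])
command_gripper(0.0)
print(get_grip_width()*88,get_ft_force(),get_tcp_pos(),get_time())
movel([*c,.05],v=.1);wait(.1)
T=tcpT();np.save('Tg5.npy',T);im=read_camera("wrist");cv2.imwrite("pics/g5.png",im[:,:,::-1])
print(get_grip_width()*88,get_ft_force(),get_tcp_pos(),get_time())
f=lambda n:cv2.resize(cv2.imread(n)[180:280,268:368],None,fx=5,fy=5,interpolation=cv2.INTER_NEAREST)
cv2.imwrite("pics/gz5.png",np.clip(f("pics/g5.png")*1.7,0,255).astype(np.uint8))
E
```

```text
11.722276785658083 [-0.57333408  0.7907853   0.91376153] [ 5.86971833e-01 -2.09428534e-01 -2.87236771e-04] 14.1417
11.826052660389117 [-0.73365881  0.37266992 -2.03472053] [ 0.58621119 -0.20918215  0.04923333] 14.95
```

View pics/gz5.png

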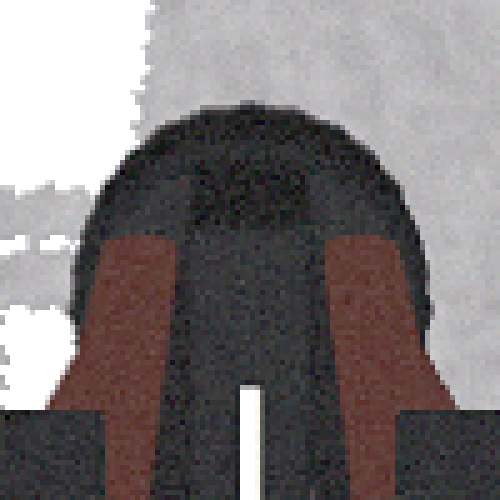

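View pics/g5.png

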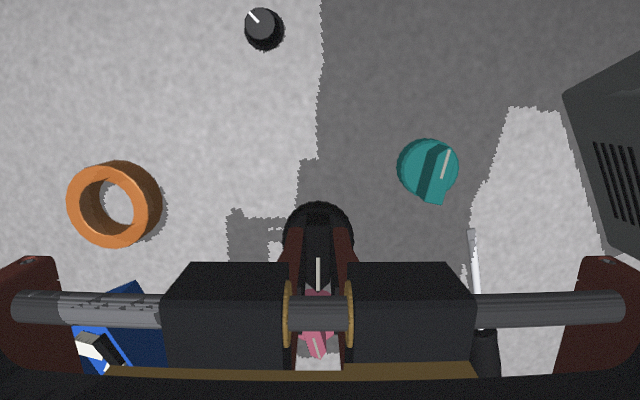

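```bash
python3 - <<'E'
from f3 import *
a=np.radians(78.2);q=down(a);s=np.array([.6269,.0410])
movel([.5868,-.2094,.14],v=.2)
move_pose([*s,.125],q);wait(.2)
print(get_tcp_pos(),get_time(),get_grip_width()*88)
movel([*s,.105],frame=q,v=.06);wait(.2)
print(get_tcp_pos(),get_ft_force(),get_time())
T=tcpT();np.save('Ti0.npy',T);im=read_camera("wrist");cv2.imwrite("pics/i0.png",im[:,:,::-1])
im=read_camera("side");cv2.imwrite("pics/i0s.png",cv2.resize(im[110:210,240:340,::-1],None,fx=6,fy=6,interpolation=cv2.INTER_CUBIC))
hit=movel([*s,.090],frame=q,v=.03,until_force=3)
print(hit,get_tcp_pos(),get_ft_force(),get_ft_torque(),get_time())
E
```

```text
[0.62699938 0.039456   0.12507077] 16.75 11.790509998974347
[0.62715217 0.04110613 0.10527627] [ 0.22851344 -0.15003713 -1.56142138] 17.4333
False [0.62690711 0.04101628 0.08986886] [-1.28268161  0.65302234 -1.00887266] [-0.00106112 -0.00901297 -0.02041563] 18.1833
```

View pics/i0.png

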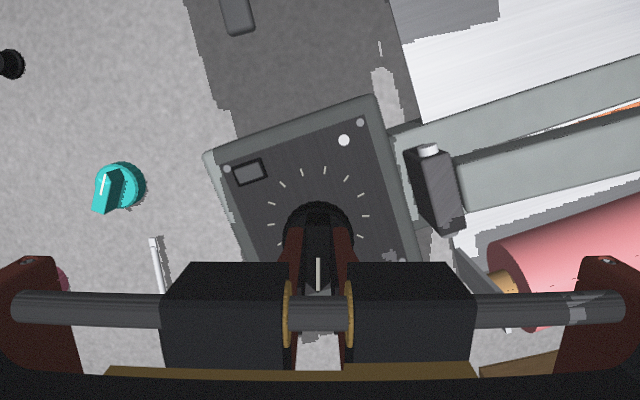

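View pics/i0s.png

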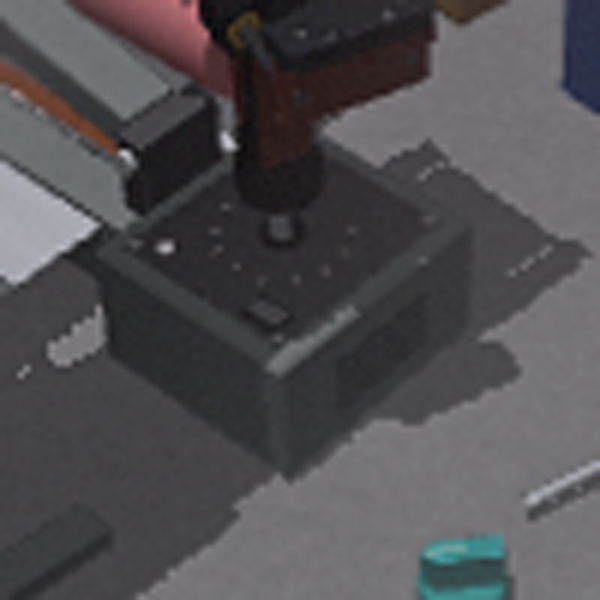

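```bash
python3 - <<'E'
from f3 import *
q=down(np.radians(78.2));s=np.array([.6269,.0410])
for z in (.0865,.0835,.081,.0795):
    hit=movel([*s,z],frame=q,v=.02,until_force=3);wait(.15)
    print(z,hit,get_tcp_pos(),np.round(get_ft_force(),2),np.round(get_ft_torque(),3),get_grip_width()*88,get_time())
    if hit: break
im=read_camera("side");cv2.imwrite("pics/i1s.png",cv2.resize(im[110:210,240:340,::-1],None,fx=6,fy=6,interpolation=cv2.INTER_CUBIC))
im=read_camera("wrist");cv2.imwrite("pics/i1.png",im[:,:,::-1])
E
```

```text
0.0865 False [0.62700788 0.04101107 0.08661108] [ 0.53  0.47 -0.78] [-0.023  0.054 -0.004] 11.959106500355649 18.6583
0.0835 False [0.6269395  0.0410044  0.08349369] [-0.4   0.4  -0.65] [ 0.049 -0.003  0.012] 11.727494830233756 19.1083
0.081 False [0.6273022  0.04103948 0.08136517] [ 0.21 -0.55  1.92] [ 0.021 -0.016 -0.009] 11.687128817632018 19.5333
0.0795 False [0.62725838 0.04104886 0.07974564] [ 0.28 -0.52  4.97] [-0.007 -0.126 -0.039] 11.698295675718068 19.9333
```

View pics/i1s.png

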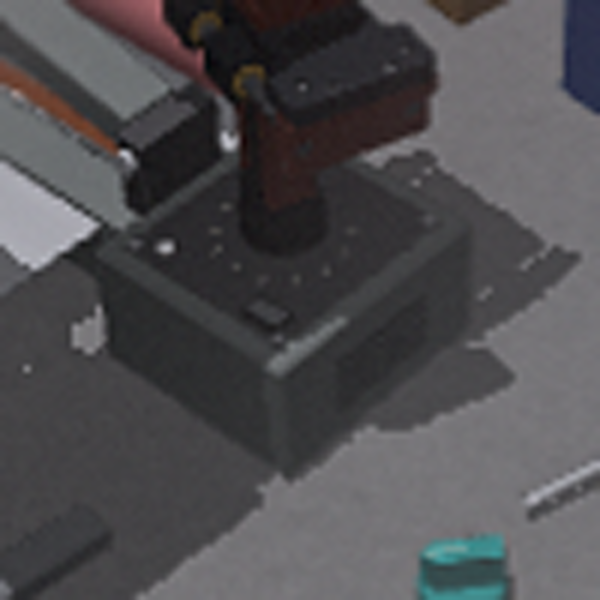

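```bash
python3 - <<'E'
from f3 import *
q=down(np.radians(78.2));s=np.array([.6269,.0410])
for z in (.0788,.0782,.0778,.0774,.0770,.0766,.0762,.0758):
    movel([*s,z],frame=q,v=.01);wait(.2)
    fz=np.mean([get_ft_force()[2] for _ in range(3)])
    print(z,get_tcp_pos()[2],np.round(fz,2),np.round(get_ft_force(),2),get_grip_width()*88,get_time())
    if fz>14: break
E
```

```text
0.0788 0.0790331193708386 4.85 [1.77 0.02 4.85] 11.81710923649735 20.4833
0.0782 0.07849232392196911 5.88 [1.43 1.46 5.88] 11.734842509337728 20.9333
0.0778 0.07816937551220962 6.0 [0.87 0.33 6.  ] 11.895417441625943 21.3833
0.0774 0.07782967551591313 7.71 [ 0.95 -0.23  7.71] 11.84219522568403 21.8333
0.077 0.07748422112889537 7.64 [ 0.29 -0.66  7.64] 11.914292299613873 22.2833
0.0766 0.07746464418560475 9.13 [-0.45  0.98  9.13] 11.921290441901851 22.7333
0.0762 0.07736888864501788 12.84 [-1.44  0.5  12.84] 11.474923053221866 23.1833
0.0758 0.07732596530082084 15.59 [-2.58  0.61 15.59] 11.89604601257752 23.6333
```

```bash
python3 - <<'E'
from f3 import *
wait(.6)
print(get_tcp_pos(),get_ft_force(),get_grip_width()*88)
im=read_camera("side");A=cv2.resize(im[110:210,240:340,::-1],None,fx=4,fy=4,interpolation=cv2.INTER_CUBIC)
im=read_camera("wrist");cv2.imwrite("pics/e_w.png",im[:,:,::-1]);B=cv2.resize(im[180:280,268:368,::-1],None,fx=4,fy=4,interpolation=cv2.INTER_CUBIC)
cv2.imwrite("pics/e.png",np.clip(np.hstack([A,B])*1.6,0,255).astype(np.uint8))
im=read_camera("top");cv2.imwrite("pics/e_top.png",im[:,:,::-1])
print(get_time())
E
```

```text
[0.62743446 0.04103281 0.07732516] [-2.67310486  0.91868765 15.33969296] 11.611071732284413
24.3833
```

View pics/e.png

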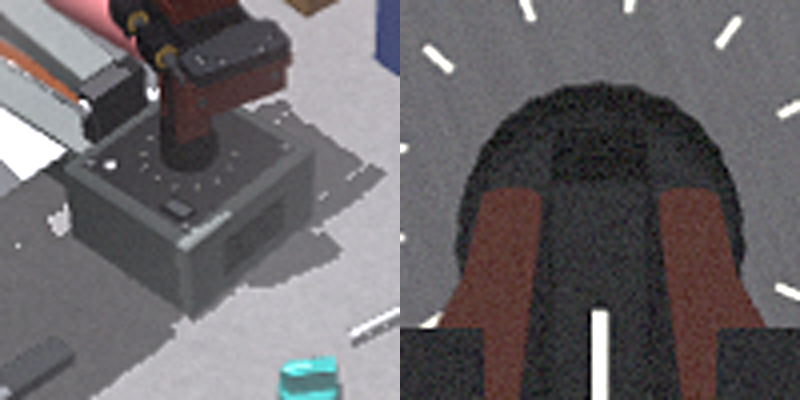

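View pics/e_top.png

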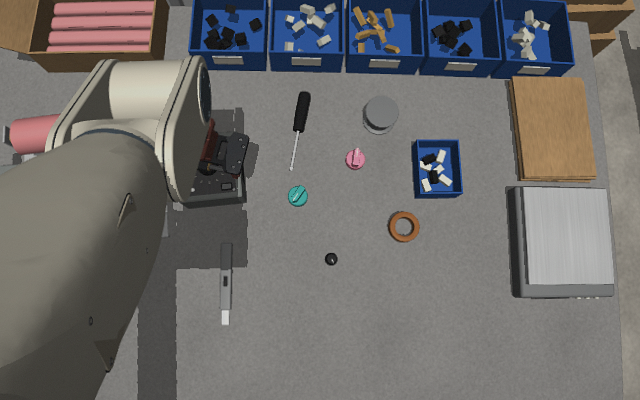

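```bash
python3 -c "
from station import *
job_done();print(get_time())"
```

```text
the job is handed in; nothing more can be done
the job is handed in; nothing more can be done
```

The black pointer knob is on the sealer's D-shaft and pressed fully in. I handed the job in at about 24.4 s with the gripper still holding it pressed.

**Alignment:** The wrist camera showed the shaft's flat facing about -11.8°, so I turned the knob from -21.9° to match. The tip measured 95.5 mm high against the 95 mm in the text.

**First grasp missed:** The fingers shut above the knob without touching it. The real finger tips sit about 20 mm behind the given TCP (tool centre point). I went in about 19 mm lower and gripped the bar at 11.8 mm.

**Fit:** The knob slid down the shaft with under 3 N of change until its underside was at about 82 mm, which is where it should sit when home. The spring force then built up, and the control stopped at about 77.4 mm.

**Last checks:**
- The push was steady at 15.3 N over a 0.6 s wait with no movement.
- The wrist image showed no slip in the grip.
- In the top image, the other things appeared to be where they started.

**Small disagreements:**
- The pressed height read 77.3 mm against about 78 mm expected.
- The two shaft measurements, taken with the tool at different angles, differed by about 1 mm. I used the one taken at the insertion angle.

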